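# Bring the specimen dot under the microscope objective and take the picture

## Task

Slide the slide carrier by its blue grip across the microscope stage, keeping it flat on the stage, until the red dot on the slide sits centred under the tip of the objective, and let go of it. Then press the green button on the camera box all the way down to take the picture, leaving the dot under the tip. Do not bump or lean on the microscope, do not press the button before the dot is in place, and leave the pot, the vial and the slide box where they stand.

Things in the scene. Friction and masses are not known exactly. Their poses are not given: they have to be found in the camera images.
- microscope: White and black microscope fixed to the bench. Origin on the bench (z 0) straight below the objective tip; z up. Pillar (75 x 55, centre y +135, 290 high) and eyepieces (up to 380 high) on its +y side, which is turned towards the robot. Foot: x -110 to +90, y -90 to +180, 45 high. Its head hangs over the stage: see point head.
- head (a point): Front lower edge of the white head, at microscope x -70, y 0, z 235. The head spans x -70 to +45, y -55 to +160, z 235 to 297; below it a black turret of radius 36, z 195 to 235. A gripper held upright at the blue grip would meet the head late in the slide: lean it back, away from the head (towards the carrier's -x), about 40 degrees.
- tip (a point): Lower end of the objective pointing straight down: flat steel face 8 mm across, at z 124, 14 mm above the stage and about 7 mm above the slide. The fixed tip under which the dot must come. Axes as the microscope's.
- stage (a point): Centre of the flat top of the aluminium stage, z 110; axes as the microscope's. The stage is 220 (x) x 230 (y), 12 thick: microscope x -135 to +85, y -145 to +85.
- carrier: Loose black slide carrier lying on the stage, 0.15 to 0.3 kg: a plate 135 x 64 x 6 (x -100 to +35, y -32 to +32) holding a white glass slide with a pink smear and a red dot between two steel strips (9 above the underside). Origin on its underside straight below the red dot; +x points from the blue grip to the dot, z up.
- dot (a point): Centre of the red dot, 10 mm across, on top of the slide, 7.5 above the carrier's underside.
- grip (a point): Blue upright grip of the carrier, 85 mm from the dot on the carrier's -x side: 16 long (carrier x), 10 thick (carrier y, the way to pinch it), from 6 to 48 above the underside. This point is on its centre line, 34 above the underside (14 below its top).
- pod: Grey camera control box fixed on the bench, 70 (x) x 100 (y) x 25 high, origin at the centre of its underside. The button is on top; a small orange lamp too (look only).
- capture_top (a point): Centre of the top of the green round push button (32 mm across) on the camera box; pressed straight down.
- capture (a joint): Travel of the green button: 0 is up, 0.006 m is fully down; springs back; about 5 N when fully down.
- pot: Bystander: loose specimen jar with orange cap, 40 mm across, 60 high, origin under its centre.
- vial: Bystander: loose amber jar with black cap, 34 mm across, 55 high, origin under its centre.
- slidebox: Bystander: loose slide box with a blue lid, 87 x 102 x 37, origin under its centre.
Things that resemble listed ones, but are neither listed nor needed, are in the scene too. What is shaped like the pod but yellow is not meant.

How it is judged:
By the outcome, as a careful person would: the job done as asked, in the order asked, and still so for the second after the job is handed in, with the robot touching nothing.
It also fails if it takes over 58 s, if anything falls off the work surface, if the arm or the gripper's body presses on something with over 40 N, if the wrist force passes 120 N, or if a joint passes its speed limit or range.

## Robot

A 6-joint arm with a two-finger parallel gripper is mounted at the origin on the work surface. World frame = base frame: x ahead of the robot, y to its left, z up, the work surface at z = 0. Lengths are in mm, angles in rad, forces in N, time in s.
With the tool pointing down it reaches from about 275 to 975 mm from the base axis. Payload 8.4 kg.
Tool frame: the origin (TCP) lies between the finger pads; the fingertips stand 11 mm ahead of it and the grasp point (between the pads) lies 8 mm behind it; z points along the fingers, y is the line along which they close (so a half turn about z gives the same grasp; the last joint's range is limited). The gripper opens to 92 mm and grips with 3 to 60 N. Pads are 20 mm wide; open, the fingers measure 128 mm over their backs; the gripper's body (75 mm by 189 mm) begins 69 mm behind the grasp point.
Start: joints at [-1.308, 0.353, 1.633, -0, 1.155, -0.002], TCP at [163.571, -603.218, 225.583] pointing down, gripper open.
Joint ranges: [-2.63, 2.63], [-0.92, 2.1], [0.06, 2.66], [-1.3, 4.44], [0, 2.69], [-3.02, 3.02]. Speed limits (rad/s): [2.22, 2.22, 2.79, 3.14, 3.14, 3.14].

## Interface

Orientations are given as a unit quaternion [w, x, y, z].
In Python, from rig import arm gives the robot as it stands.
- The arm moves only by the shell command python3 -m handwheel 'ROWS'. ROWS is JSON, a list of rows, each an object with "rot": the turn, a rotation vector about the tool's x, y, z scaled (see below), a list of three; "linear": the shift along the tool's x, y, z scaled (see below), a list of three; "jaw": the opening, from 0 (shut) to 1 (fully open). A call has 1 to 12 rows; each row shifts and turns the commanded pose from where the row before left it, along the tool's axes as they then stand; what a row does not reach is not made up. The controller multiplies each number of a shift by 0.75 m and each number of a turn by 0.5 rad. A row lasts 1/12 s, in which the tool goes at most 41.7 mm and 7.16 degrees, less where a joint would pass 70% of its speed; a pose out of reach is approached as far as the arm can. A call with a number of a shift or a turn outside -1 to 1 is refused whole. A call with a gripper value outside its range is refused whole. The fingers move at their own pace and stop on an object; the grip force is fixed at half the most. Time passes only in rows, so rows that do not move let the fingers close. It gives the time, the measured TCP pose, the force, the opening and the grip force at its end, in the units of the state.
- arm.read_state(): the state, without advancing time (a new reading comes with each control period).
- arm.capture(name): name is "side" or "top" or "wrist"; returns (picture, depth): 400x640x3 uint8, blue, green, red; 400x640 float32, mm along the optical axis (not along the pixel's ray), 0 where there is no reading.
- arm.get_calibration(name): a dict with "K" (3x3 intrinsics, pixels), "world_to_cam" (4x4, takes a point from world to camera coordinates). Camera axes: x right, y down, z forward; pixel columns grow to the right and rows downward; lengths in mm; the calibration is good to about 2 mm. The wrist camera is an equidistant fisheye: a pixel r from the principal point sees the ray r / f radians off the axis. A picture is of the moment at which its call begins: read the wrist's pose just before it. get_calibration takes no time and is no camera call; for the wrist camera it gives the pose at the moment of the call.
- arm.job_done(): hands the job in; it is judged then, once.
Trained networks look in the newest picture that a camera, given by its name, has taken for a name from the list of things; names that differ only in an ending like _2 or _b are one class to them, and where a whole thing is asked for, a point or a joint stands for the part that bears it (a point fixed in the world has none). Each returns a list of dicts, best first, with "conf" (0 to 1); they miss things now and then, are a little off and sometimes report something else, mostly with a low value. They report only what shows in the picture. A call takes as long as a camera call. They do not tell look-alikes from the thing itself.
- arm.trace(camera, label): "pixels" (400x640 bool, what is visible of it) and "location" ([column, row] in pixels, amid what is visible of it).
The state is a dict: "time_s": time; "joint_pos": joint angles; "qd": joint speeds; "tau": joint torques, N m; "position": TCP position; "tcp_rot": TCP orientation; "wrist_force": force on the tool from outside, world axes, zero at the start; "ft_torque": the same for the moment, N m; "grip_width": finger opening in mm; "gripper_force": force on a finger pad.
Only numpy, scipy, OpenCV 4.12 (cv2) and the standard library are available. Lean on these libraries where they do the work, as an engineer would, in place of code of your own. Each camera call takes 0.05 s, during which the arm holds its last target. There are 200 camera calls.

## Working session

There is one attempt and no reset: what is moved stays moved. The work goes in short steps, Python scripts to look and compute and a shell command to move; the robot and the scene stay as the last step left them, time stands still between calls to the robot, and variables do not carry over. Pictures are saved under pics/ and viewed, at most 11 in all, crops included, and the job is handed in when it is done.

```bash
mkdir -p pics; ls; python3 - <<'E'
from rig import arm
import cv2,numpy as np
s=arm.read_state();print(s['time_s'],s['position'],s['tcp_rot'],s['wrist_force'])
ims=[]
for c in('side','top'):
    im,d=arm.capture(c);cv2.imwrite(f'pics/{c}0.png',im);np.save(f'pics/{c}0.npy',d)
    for l in ('microscope','carrier','dot','grip','pod','capture_top','tip','pot','vial','slidebox'):
        print(c,l,[(round(r['conf'],2),[round(float(x)) for x in r['location']],int(r['pixels'].sum())) for r in arm.trace(c,l)][:3])
    print(arm.get_calibration(c))
E
```

```text
pics
0.0 [ 163.44489488 -602.73582516  224.8618399 ] [-6.98399416e-04  9.91248066e-01  1.32010506e-01 -9.77704400e-05] [ 0.14843392 -0.34771307  0.32793163]
side microscope [(0.66, [332, 193], 7997)]
side carrier [(0.78, [356, 208], 571)]
side dot [(0.91, [360, 208], 653)]
side grip [(0.82, [354, 207], 619)]
side pod [(0.89, [318, 320], 970), (0.7, [356, 368], 1258)]
side capture_top [(0.74, [395, 300], 303), (0.62, [358, 353], 145)]
side tip [(0.77, [332, 193], 8337)]
side pot [(0.52, [396, 301], 266)]
side vial [(0.64, [266, 275], 177), (0.58, [334, 190], 8100)]
side slidebox [(0.92, [285, 167], 448)]
{'K': array([[383.57927511,   0.        , 320.10084884],
       [  0.        , 383.57927511, 202.07422236],
       [  0.        ,   0.        ,   1.        ]]), 'world_to_cam': array([[ 9.99892915e-01, -1.05651463e-02,  1.01260647e-02,
        -5.24055994e+02],
       [ 7.48372930e-04, -6.54124763e-01, -7.56386300e-01,
         1.13010329e+02],
       [ 1.46150417e-02,  7.56312880e-01, -6.54046809e-01,
         1.27736108e+03],
       [ 0.00000000e+00,  0.00000000e+00,  0.00000000e+00
[... 366 characters left out ...]
 188], 8365)]
top tip [(0.73, [296, 187], 8467), (0.71, [324, 172], 414)]
top pot [(0.6, [402, 154], 229)]
top vial [(0.68, [372, 272], 129)]
top slidebox [(0.61, [187, 256], 1106)]
{'K': array([[367.64916159,   0.        , 315.33381364],
       [  0.        , 367.64916159, 202.33071713],
       [  0.        ,   0.        ,   1.        ]]), 'world_to_cam': array([[ 2.68626930e-02, -9.99324382e-01, -2.50833707e-02,
        -1.77911054e+01],
       [-9.88781895e-01, -2.28743772e-02, -1.47604631e-01,
         5.54416079e+02],
       [ 1.46931140e-01,  2.87670407e-02, -9.88728323e-01,
         1.06117298e+03],
       [ 0.00000000e+00,  0.00000000e+00,  0.00000000e+00,
         1.00000000e+00]])}
```

View pics/side0.png

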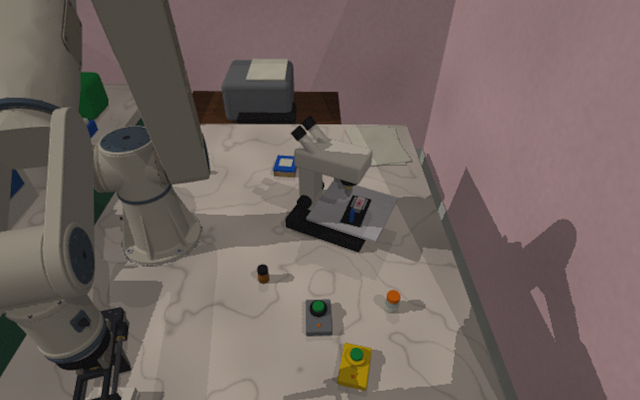

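View pics/top0.png

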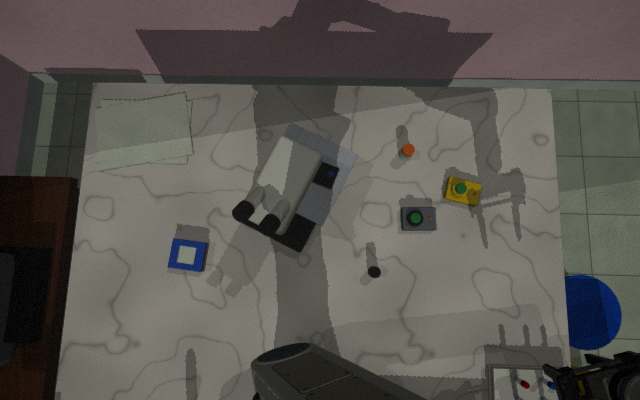

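The side view shows the microscope at about (335,190), the carrier on its stage with the blue grip at (353,213) and the smear at (360,203). The grey pod's green button is at (318,308), and the yellow decoy is at (356,366). In the top view the carrier is at (326,174), the grey pod at (418,218) and the yellow one at (462,191).

```bash
cat > h.py <<'E'
from rig import arm
import cv2,numpy as np
def unproj(c,u,v,d,cal=None):
    cal=cal or arm.get_calibration(c);K=cal['K'];T=np.linalg.inv(cal['world_to_cam'])
    p=np.array([(u-K[0,2])/K[0,0]*d,(v-K[1,2])/K[1,1]*d,d]);return T[:3,:3]@p+T[:3,3]
def plane(c,u,v,z,cal=None):
    cal=cal or arm.get_calibration(c);o=unproj(c,u,v,0,cal);q=unproj(c,u,v,1,cal)-o
    return o+q*(z-o[2])/q[2]
def cloud(c,d):
    v,u=np.nonzero(d>0);P=np.array(unproj2(c,u,v,d[v,u]));return u,v,P
def unproj2(c,u,v,d):
    cal=arm.get_calibration(c);K=cal['K'];T=np.linalg.inv(cal['world_to_cam'])
    p=np.stack([(u-K[0,2])/K[0,0]*d,(v-K[1,2])/K[1,1]*d,d],-1);return p@T[:3,:3].T+T[:3,3]
E
python3 - <<'E'
from h import *
for c,(x0,x1,y0,y1) in dict(side=(280,410,110,250),top=(220,370,110,260)).items():
    im=cv2.imread(f'pics/{c}0.png');d=np.load(f'pics/{c}0.npy')
    cv2.imwrite(f'pics/{c}0z.png',cv2.resize(im[y0:y1,x0:x1],None,fx=4,fy=4,interpolation=cv2.INTER_CUBIC))
    u,v,P=cloud(c,d)
    m=(u>x0)&(u<x1)&(v>y0)&(v<y1)&(abs(P[:,2]-110)<6)
    # stage
    Q=P[m]; r=cv2.minAreaRect(Q[:,:2].astype(np.float32));print(c,'stage',m.sum(),np.median(Q[:,2]),r)
    hsv=cv2.cvtColor(im,cv2.COLOR_BGR2HSV)
    for n,lo,hi,box in [('blue',(105,120,30),(130,255,255),(300,390,150,250) if c=='side' else (310,345,155,195)),('green',(45,100,50),(85,255,255),(300,335,290,320) if c=='side' else (400,435,205,232)),('red',(0,130,60),(8,255,255),(340,380,180,225) if c=='side' else (310,345,155,195)),('red2',(172,100,60),(180,255,255),(340,380,180,225) if c=='side' else (310,345,155,195))]:
        k=cv2.inRange(hsv,lo,hi)>0;mm=np.zeros_like(k);mm[box[2]:box[3],box[0]:box[1]]=1;k&=mm
        vv,uu=np.nonzero(k)
        if len(uu):
            P2=unproj2(c,uu,vv,d[vv,uu]);print(c,n,len(uu),uu.mean().round(1),vv.mean().round(1),(uu.min(),uu.max(),vv.min(),vv.max()),np.median(P2,0).round(1))
E
```

```text
side stage 2928 110.23671024918445 ((597.781982421875, 38.101959228515625), (226.51971435546875, 302.91241455078125), 64.07547760009766)
side blue 69 351.4 215.3 (np.int64(349), np.int64(354), np.int64(208), np.int64(222)) [617.1 -52.8 135.8]
side green 115 317.6 305.7 (np.int64(312), np.int64(323), np.int64(300), np.int64(311)) [ 514.7 -303.4   46.3]
side red 1 359.0 203.0 (np.int64(359), np.int64(359), np.int64(203), np.int64(203)) [648.9  35.4 115.5]
side red2 8 358.6 202.9 (np.int64(357), np.int64(360), np.int64(202), np.int64(204)) [646.6  31.9 118. ]
top stage 2842 110.09781932612225 ((599.9744262695312, 38.16148376464844), (220.42529296875, 296.77984619140625), 64.52536010742188)
top blue 36 330.2 174.3 (np.int64(327), np.int64(333), np.int64(171), np.int64(178)) [615.8 -45.2 155.8]
top green 86 415.4 217.6 (np.int64(411), np.int64(420), np.int64(213), np.int64(222)) [ 514.4 -299.3   46.3]
```

View pics/side0z.png

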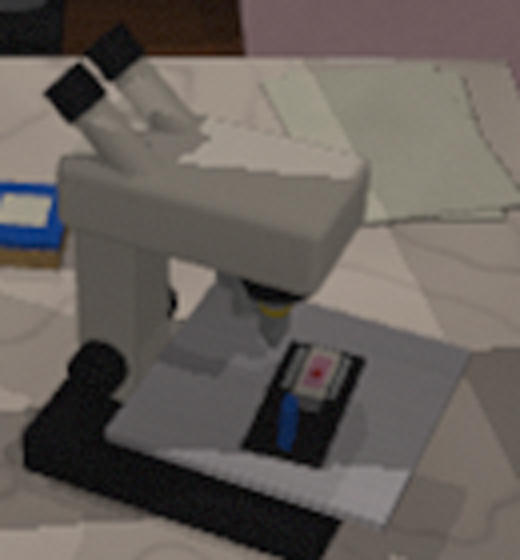

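The zoom shows the tip just above and to the left of the carrier, at side pixel ≈(348.5,194). The red dot is at ≈(359,203) and the grip runs from (352,209) to (351,222). The carrier has to move roughly along microscope +x and a bit towards +y.

```bash
python3 - <<'E'
from h import *
from scipy.optimize import least_squares
a=np.radians(64.3)
for c in('side','top'):
    d=np.load(f'pics/{c}0.npy');u,v,P=cloud(c,d)
    for yaw in (63.5,64.3,65):
        a=np.radians(yaw);ex=np.array([np.cos(a),np.sin(a)]);ey=np.array([-np.sin(a),np.cos(a)])
        near=np.hypot(P[:,0]-640,P[:,1]-30)<330
        m=near&(abs(P[:,2]-110)<3);X=P[m,:2]@ex;Y=P[m,:2]@ey
        hx,bx=np.histogram(X,bins=np.arange(100,500,5));hy,by=np.histogram(Y,bins=np.arange(-850,-350,5))
        # sharpness by edge
        if yaw==64.3:
            print(c,'X',[(int(b),int(n)) for b,n in zip(bx,hx) if n>3]);print('Y',[(int(b),int(n)) for b,n in zip(by,hy) if n>3])
        # head top
        h=near&(P[:,2]>288)&(P[:,2]<304)
        if yaw==64.3: H=P[h];print('head top',h.sum(),cv2.minAreaRect(H[:,:2].astype(np.float32)))
print('tip side',plane('side',348.7,193.7,124),'dot',plane('side',358.8,203,117.5))
for p,n in (((351.4,208.5,158),'griptop'),((351.2,222,116),'gripbot')): print(n,plane('side',*p))
print('top',plane('top',330.2,174.3,150))
E
```

```text
side X [(180, 63), (185, 93), (190, 79), (195, 97), (200, 82), (205, 81), (210, 67), (215, 62), (220, 53), (225, 55), (230, 55), (235, 54), (240, 56), (245, 56), (250, 55), (255, 57), (260, 53), (265, 70), (270, 54), (275, 54), (280, 64), (285, 52), (290, 50), (295, 45), (300, 49), (305, 55), (310, 47), (315, 48), (320, 48), (325, 54), (330, 42), (335, 44), (340, 44), (345, 40), (350, 48), (355, 58), (360, 49), (365, 46), (370, 47), (375, 49), (380, 47), (385, 42), (390, 46), (395, 41), (400, 19)]
Y [(-675, 53), (-670, 70), (-665, 71), (-660, 73), (-655, 70), (-650, 71), (-645, 78), (-640, 75), (-635, 71), (-630, 70), (-625, 71), (-620, 75), (-615, 64), (-610, 59), (-605, 43), (-600, 29), (-595, 27), (-590, 28), (-585, 25), (-580, 27), (-575, 23), (-570, 25), (-565, 24), (-560, 23), (-555, 26), (-550, 25), (-545, 37), (-540, 58), (-535, 67), (-530, 62), (-525, 54), (-520, 45), (-515, 56), (-510, 50), (-505, 50), (-500, 59), (-495, 54), (-490, 55), (-485, 52), (-480, 53), (-475, 57), (-470, 58), (-465, 63), (-460, 57), (-455, 54), (-450, 65), (-445, 13), (-425, 8), (-420, 7), (-405, 1
[... 888 characters left out ...]
 (-580, 16), (-575, 14), (-570, 14), (-565, 14), (-560, 16), (-555, 14), (-550, 18), (-545, 37), (-540, 47), (-535, 49), (-530, 47), (-525, 49), (-520, 43), (-515, 49), (-510, 48), (-505, 48), (-500, 44), (-495, 47), (-490, 46), (-485, 46), (-480, 45), (-475, 49), (-470, 44), (-465, 46), (-460, 49), (-455, 44), (-450, 47), (-445, 32), (-390, 4)]
head top 3446 ((560.8574829101562, 71.11399841308594), (114.74726867675781, 214.2420654296875), 64.04625701904297)
tip side [617.56068175  72.13484566 124.        ] dot [647.88359436  33.08099582 117.5       ]
griptop [616.25165328 -38.77623663 158.        ]
gripbot [617.2398978  -53.57703503 116.        ]
top [616.64231853 -45.54274565 150.        ]
```

```bash
cat >> h.py <<'E'
from scipy.spatial.transform import Rotation as Ro
def pose():
    s=arm.read_state();q=np.array(s['tcp_rot']);return np.array(s['position']),Ro.from_quat(q[[1,2,3,0]]),s
def toolR(yaw,lean):  # tool x along yaw (deg), leaned back by lean
    return Ro.from_euler('z',yaw,degrees=True)*Ro.from_euler('x',180,degrees=True)*Ro.from_euler('y',lean,degrees=True)
def delta(tgt,R=None):  # linear units in present tool axes; turn units
    p,Rc,s=pose();l=Rc.inv().apply(np.array(tgt)-p)/750
    print('t',s['time_s'],'pos',p.round(1),'F',np.round(s['wrist_force'],1),'w',round(s['grip_width'],1))
    n=np.linalg.norm(l)/.0556;print('lin total',l.round(4),'min rows %.2f'%n)
    if R is not None:
        r=(Rc.inv()*R).as_rotvec()/.5;print('rot total',r.round(4),'min rows %.2f'%(np.linalg.norm(r)/.25))
E
python3 - <<'E'
from h import *
R=toolR(68.6,40);print(R.as_matrix().round(2))
delta([582,-136,259],R)
delta([582,-136,275])
E
```

```text
[[ 0.28  0.93  0.23]
 [ 0.71 -0.36  0.6 ]
 [ 0.64  0.   -0.77]]
t 1.1 pos [ 163.6 -603.2  225.6] F [ 0.3  0.4 -0.3] w 92.2
lin total [ 0.7015 -0.4553 -0.0445] min rows 15.06
rot total [ 0.6501  1.2919 -1.7865] min rows 9.19
t 1.1 pos [ 163.6 -603.2  225.6] F [ 0.3  0.4 -0.3] w 92.2
lin total [ 0.7015 -0.4553 -0.0659] min rows 15.09
```

```bash
python3 -m handwheel '[{"rot":[0,0,0],"linear":[0.04,-0.026,-0.005],"jaw":1},{"rot":[0,0,0],"linear":[0.04,-0.026,-0.005],"jaw":1},{"rot":[0,0,0],"linear":[0.04,-0.026,-0.005],"jaw":1},{"rot":[0,0,0],"linear":[0.04,-0.026,-0.005],"jaw":1},{"rot":[0,0,0],"linear":[0.04,-0.026,-0.005],"jaw":1},{"rot":[0,0,0],"linear":[0.04,-0.026,-0.005],"jaw":1},{"rot":[0,0,0],"linear":[0.04,-0.026,-0.005],"jaw":1},{"rot":[0,0,0],"linear":[0.04,-0.026,-0.005],"jaw":1},{"rot":[0,0,0],"linear":[0.04,-0.026,-0.005],"jaw":1},{"rot":[0,0,0],"linear":[0.04,-0.026,-0.005],"jaw":1},{"rot":[0,0,0],"linear":[0.04,-0.026,-0.005],"jaw":1},{"rot":[0,0,0],"linear":[0.04,-0.026,-0.005],"jaw":1}]'
python3 -c "
from h import *
delta([582,-136,270],toolR(68.6,40))"
```

```text
time_s: 2.1
position: [450.7, -281.7, 271.0]
tcp_rot: [0.0, 0.991, 0.132, 0.0]
wrist_force: [1.3, -0.5, 0.5]
grip_width: 92.1
gripper_force: 0.0
t 2.1 pos [ 450.7 -281.7  271. ] F [ 1.3 -0.5  0.5] w 92.1
lin total [ 0.2198 -0.1417  0.0014] min rows 4.70
rot total [ 0.6513  1.2917 -1.7862] min rows 9.19
```

```bash
python3 -m handwheel '[{"rot":[0,0,0],"linear":[0.044,-0.0283,0],"jaw":1},{"rot":[0,0,0],"linear":[0.044,-0.0283,0],"jaw":1},{"rot":[0,0,0],"linear":[0.044,-0.0283,0],"jaw":1},{"rot":[0,0,0],"linear":[0.044,-0.0283,0],"jaw":1},{"rot":[0,0,0],"linear":[0.044,-0.0283,0],"jaw":1},{"rot":[0.065,0.129,-0.179],"linear":[0,0,0],"jaw":1},{"rot":[0.065,0.129,-0.179],"linear":[0,0,0],"jaw":1},{"rot":[0.065,0.129,-0.179],"linear":[0,0,0],"jaw":1},{"rot":[0.065,0.129,-0.179],"linear":[0,0,0],"jaw":1},{"rot":[0.065,0.129,-0.179],"linear":[0,0,0],"jaw":1},{"rot":[0.065,0.129,-0.179],"linear":[0,0,0],"jaw":1}]'
python3 -m handwheel '[{"rot":[0.065,0.129,-0.179],"linear":[0,0,0],"jaw":1},{"rot":[0.065,0.129,-0.179],"linear":[0,0,0],"jaw":1},{"rot":[0.065,0.129,-0.179],"linear":[0,0,0],"jaw":1},{"rot":[0.065,0.129,-0.179],"linear":[0,0,0],"jaw":1},{"rot":[0,0,0],"linear":[0,0,0],"jaw":1}]'
python3 - <<'E'
from h import *
delta([582,-136,270],toolR(68.6,40));print(pose()[2]['joint_pos'])
cal=arm.get_calibration('wrist')
im,d=arm.capture('wrist');cv2.imwrite('pics/w1.png',im);np.save('pics/w1.npy',d);np.savez('pics/w1cal.npz',**cal)
print(cal)
for l in('carrier','dot','grip','tip'):print(l,[(round(r['conf'],2),np.round(r['location'],1),int(r['pixels'].sum())) for r in arm.trace('wrist',l)][:3])
E
```

```text
time_s: 3.02
position: [581.4, -137.5, 271.3]
tcp_rot: [-0.12, 0.897, 0.387, 0.178]
wrist_force: [0.4, 0.9, -0.7]
grip_width: 92.2
gripper_force: 0.0
time_s: 3.43
position: [580.8, -138.9, 269.0]
tcp_rot: [-0.194, 0.775, 0.531, 0.283]
wrist_force: [-0.5, -0.4, -0.4]
grip_width: 92.1
gripper_force: 0.0
t 3.4333 pos [ 580.8 -138.9  269. ] F [-0.5 -0.4 -0.4] w 92.1
lin total [0.0041 0.     0.0016] min rows 0.08
rot total [-0.0052 -0.004   0.0054] min rows 0.03
[-0.61099211  0.36690493  1.70530236  0.69868703  1.3362042  -0.50407266]
{'K': array([[309.70691629,   0.        , 315.00515169],
       [  0.        , 309.70691629, 205.36015112],
       [  0.        ,   0.        ,   1.        ]]), 'world_to_cam': array([[ 9.32576882e-01, -3.60969474e-01,  1.18254620e-03,
        -5.93581575e+02],
       [-3.29612183e-01, -8.52890679e-01, -4.04886771e-01,
         2.12312804e+02],
       [ 1.47160347e-01,  3.77198261e-01, -9.14366067e-01,
         3.87975035e+02],
       [ 0.00000000e+00,  0.00000000e+00,  0.00000000e+00,
         1.00000000e+00]])}
carrier [(0.89, array([314.2, 174.2]), 4955)]
dot [(0.68, array([316.3, 171.8]), 5111), (0.33, array([239.5, 108. ]), 53647)]
grip []
tip [(0.69, array([239.3, 108.5]), 53531), (0.25, array([315.4, 174.4]), 5155)]
```

View pics/w1.png

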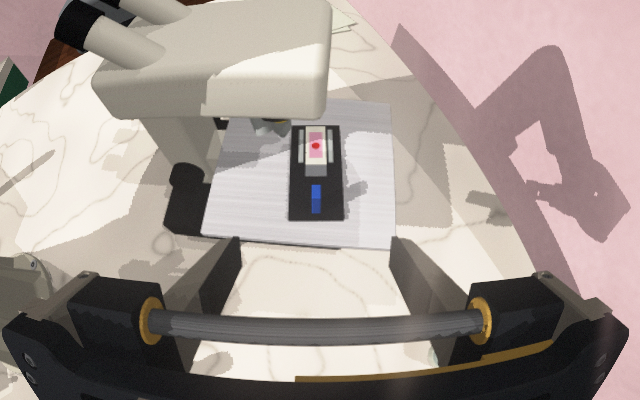

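The wrist view shows the carrier at (316,173) with the red dot at (315.5,146) and the grip at (316,198), roughly centred between the fingers. The objective is at about (270,128), just under the head's edge.

```bash
cat >> h.py <<'E'
def wray(cal,u,v):
    K=cal['K'];T=np.linalg.inv(cal['world_to_cam']);x=(u-K[0,2])/K[0,0];y=(v-K[1,2])/K[1,1];t=np.hypot(x,y)
    s=np.sinc(t/np.pi);return T[:3,3],T[:3,:3]@np.array([x*s,y*s,np.cos(t)])
def wplane(cal,u,v,z):
    o,q=wray(cal,u,v);return o+q*(z-o[2])/q[2]
def wproj(cal,P):
    c=cal['world_to_cam']@np.append(P,1);t=np.arctan2(np.hypot(c[0],c[1]),c[2]);r=t/np.hypot(c[0],c[1]);K=cal['K'];return np.array([K[0,2]+K[0,0]*r*c[0],K[1,2]+K[1,1]*r*c[1]])
def blob(im,lo,hi,box):
    k=cv2.inRange(cv2.cvtColor(im,cv2.COLOR_BGR2HSV),lo,hi);m=np.zeros_like(k);x0,x1,y0,y1=box;m[y0:y1,x0:x1]=k[y0:y1,x0:x1]
    v,u=np.nonzero(m);return u,v
E
python3 - <<'E'
from h import *
cal=dict(np.load('pics/w1cal.npz'));im=cv2.imread('pics/w1.png');hsv=cv2.cvtColor(im,cv2.COLOR_BGR2HSV)
u,v=blob(im,(0,150,100),(6,255,255),(300,335,130,165));u2,v2=blob(im,(172,150,100),(180,255,255),(300,335,130,165))
U=np.r_[u,u2];V=np.r_[v,v2];print('dot',len(U),U.mean(),V.mean());dot=wplane(cal,U.mean(),V.mean(),117.5);print(dot)
u,v=blob(im,(105,120,40),(130,255,255),(305,330,175,225));print('blue',len(u),u.min(),u.max(),v.min(),v.max())
for r in range(v.min(),v.max()+1):print(r,u[v==r].min(),u[v==r].max(),int(hsv[r,316,2]),end='; ')
print()
tp=wplane(cal,316,188,158);print('griptop guess',tp)
d=dot-tp;print(np.hypot(d[0],d[1]),np.degrees(np.arctan2(d[1],d[0])))
# carrier sides
print('tip expected px',wproj(cal,[614.8,57.6,124]),wproj(cal,[617,60,124]))
cv2.imwrite('pics/w1z.png',cv2.resize(im[95:235,195:405],None,fx=3.8,fy=3.8,interpolation=cv2.INTER_CUBIC))
E
```

```text
dot 30 315.06666666666666 145.06666666666666
[648.86451028  32.12275264 117.5       ]
blue 258 311 320 185 212
185 311 320 191; 186 311 320 186; 187 311 320 187; 188 311 320 189; 189 311 320 189; 190 311 320 189; 191 311 320 189; 192 311 320 190; 193 311 320 189; 194 311 320 187; 195 311 320 189; 196 311 320 191; 197 311 320 194; 198 311 320 169; 199 312 320 136; 200 312 320 145; 201 312 320 145; 202 312 319 144; 203 312 320 142; 204 312 320 139; 205 312 320 141; 206 312 319 140; 207 312 319 141; 208 312 319 139; 209 312 319 141; 210 312 319 138; 211 312 319 137; 212 312 319 138; 
griptop guess [620.05496316 -44.79025287 158.        ]
82.13160427489356 69.465399037863
tip expected px [282.95547917 135.0605989 ] [284.00595399 133.16933235]
```

View pics/w1z.png

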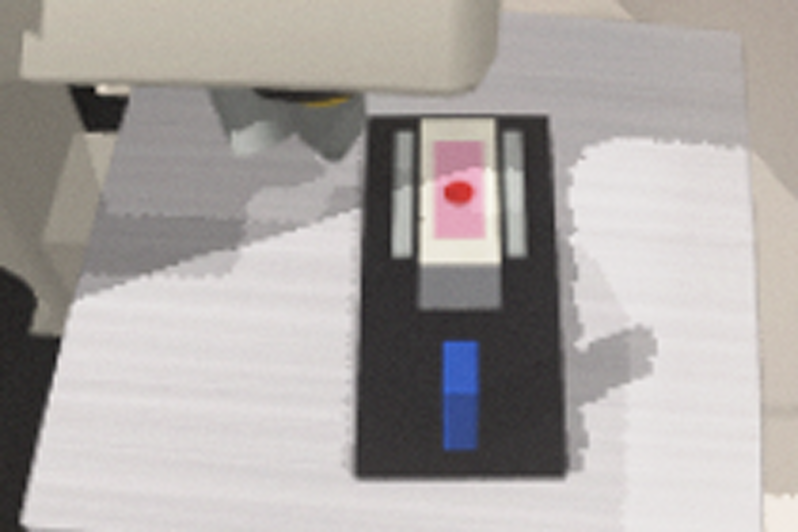

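The zoom confirms the red dot at (315,145.5) and the grip's top face at rows 185–198, column 315.5. The objective's lower end is at ≈(283.5,136), which matches the projected stage-based tip (283,135).

```bash
python3 - <<'E'
from h import *
cal=dict(np.load('pics/w1cal.npz'))
g=wplane(cal,315.6,191.8,158);dot=wplane(cal,315.1,145.1,117.5);print(g,dot,np.hypot(*(dot-g)[:2]),np.degrees(np.arctan2(*(dot-g)[[1,0]])))
# carrier edge corners from zoom
f=lambda x,y:(195+(x+.5)/3.8-.5,95+(y+.5)/3.8-.5)
c=[wplane(cal,*f(*q),116)[:2] for q in ((368,117),(549,117),(566,474),(358,474))]
print(np.round(c,1)); print([np.degrees(np.arctan2(*(c[b]-c[a])[[1,0]])) for a,b in((3,0),(2,1))])
print('carrier rect',np.mean(c,0))
yaw=np.degrees(np.arctan2(*(dot-g)[[1,0]]));ex=np.array([np.cos(np.radians(69)),np.sin(np.radians(69))])
print('tip',wplane(cal,283.3,136,124))
R=toolR(69,40);z=R.as_matrix()[:,2]
gp=np.array([g[0],g[1],144]);T=gp+8*z;print('TCP target',T);delta(T,R);delta(T-60*z,R)
E
```

```text
[618.09417842 -48.7074202  158.        ] [648.88520361  32.05902259 117.5       ] 86.43671392125208 69.1313837634239
[[631.6  74.8]
 [690.9  51.9]
 [642.7 -73.1]
 [585.  -50.8]]
[np.float64(69.62140709388912), np.float64(68.90450622258068)]
carrier rect [637.56389302   0.70420235]
tip [614.74283311  55.99601297 124.        ]
TCP target [619.93701424 -43.90666876 137.87164446]
t 3.6833 pos [ 581.4 -137.1  271.1] F [-0.2 -0.3 -0.1] w 91.9
lin total [-0.0106  0.0025  0.2225] min rows 4.01
rot total [ 0.0087  0.0054 -0.0101] min rows 0.06
t 3.6833 pos [ 581.4 -137.1  271.1] F [-0.2 -0.3 -0.1] w 91.9
lin total [-0.0108  0.0029  0.1425] min rows 2.57
rot total [ 0.0087  0.0054 -0.0101] min rows 0.06
```

```bash
python3 -m handwheel '[{"rot":[0.009,0.005,-0.01],"linear":[-0.005,0.0013,0.035],"jaw":1},{"rot":[0,0,0],"linear":[-0.005,0.0012,0.035],"jaw":1},{"rot":[0,0,0],"linear":[0,0,0.03],"jaw":1},{"rot":[0,0,0],"linear":[0,0,0.03],"jaw":1},{"rot":[0,0,0],"linear":[0,0,0.02],"jaw":1},{"rot":[0,0,0],"linear":[0,0,0],"jaw":1},{"rot":[0,0,0],"linear":[0,0,0],"jaw":1}]'
python3 - <<'E'
from h import *
delta([619.9,-43.9,137.9],toolR(69.2,40))
cal=arm.get_calibration('wrist')
im,d=arm.capture('wrist');cv2.imwrite('pics/w2.png',im);np.savez('pics/w2cal.npz',**cal)
E
```

```text
time_s: 4.27
position: [606.8, -75.1, 180.0]
tcp_rot: [-0.194, 0.774, 0.533, 0.282]
wrist_force: [-0.3, 0.2, 0.5]
grip_width: 92.0
gripper_force: 0.0
t 4.2667 pos [606.8 -75.1 180. ] F [-0.3  0.2  0.5] w 92.0
lin total [-0.0017  0.0015  0.072 ] min rows 1.30
rot total [ 0.0006 -0.0018 -0.0022] min rows 0.01
```

View pics/w2.png

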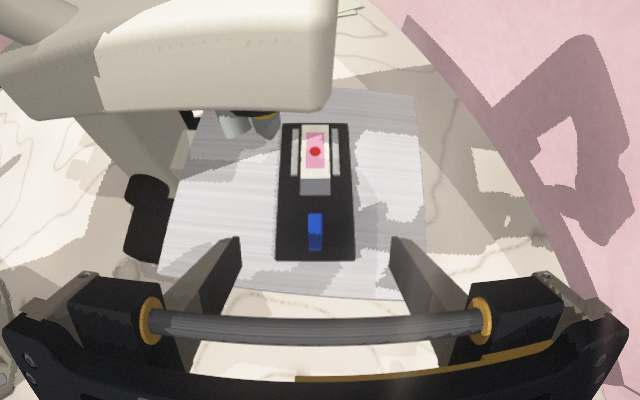

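The grip is at (315,231), centred between the fingers; the dot is at (315,151) and the objective's lower end at ≈(266,138).

```bash
python3 - <<'E'
from h import *
cal=dict(np.load('pics/w2cal.npz'));im=cv2.imread('pics/w2.png');hsv=cv2.cvtColor(im,cv2.COLOR_BGR2HSV)
u,v=blob(im,(0,150,100),(6,255,255),(300,335,130,170));u2,v2=blob(im,(172,150,100),(180,255,255),(300,335,130,170))
dot=wplane(cal,np.r_[u,u2].mean(),np.r_[v,v2].mean(),117.5)
u,v=blob(im,(105,120,160),(130,255,255),(295,335,200,265));g=wplane(cal,u.mean(),v.mean(),158)
print('grip',len(u),v.min(),v.max(),g,'dot',dot,np.hypot(*(dot-g)[:2]),np.degrees(np.arctan2(*(dot-g)[[1,0]])))
print('tip exp px',wproj(cal,[614.8,57,124]))
cv2.imwrite('pics/w2z.png',cv2.resize(im[95:175,200:350],None,fx=5,fy=5,interpolation=cv2.INTER_CUBIC))
R=toolR(69.2,40);z=R.as_matrix()[:,2];delta(np.array([g[0],g[1],144])+8*z,R)
E
```

```text
grip 248 214 233 [618.27798556 -47.39471537 158.        ] dot [648.93018616  32.16656174 117.5       ] 85.26168082473355 68.93005645092501
tip exp px [270.2745834  137.20535554]
t 4.3167 pos [607.2 -75.8 180.7] F [ 0.4 -0.3  0.4] w 91.9
lin total [-0.0003  0.0002  0.0743] min rows 1.34
rot total [ 0.0036 -0.0018 -0.0013] min rows 0.02
```

View pics/w2z.png

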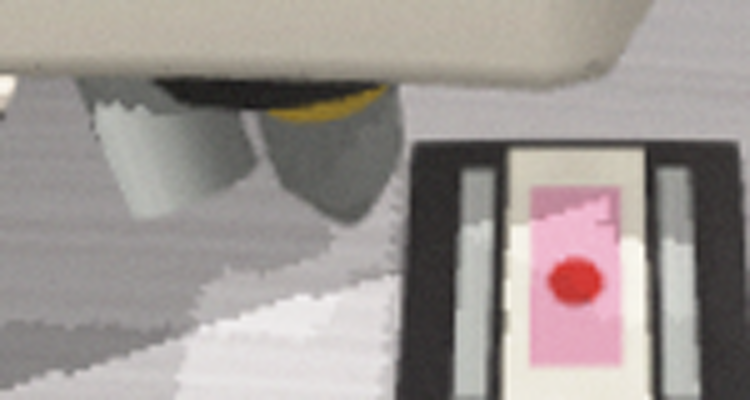

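The objective's lower face is at crop (347,213), pixel (269.4,137.6), against an expected (270.3,137.2), so the tip is ≈(614.6,56.8). The dot is at (648.9,32.2). I'm going in to grasp.

```bash
python3 -m handwheel '[{"rot":[0,0,0],"linear":[0,0,0.025],"jaw":1},{"rot":[0,0,0],"linear":[0,0,0.025],"jaw":1},{"rot":[0,0,0],"linear":[0,0,0.024],"jaw":1},{"rot":[0,0,0],"linear":[0,0,0],"jaw":1},{"rot":[0,0,0],"linear":[0,0,0],"jaw":0.4},{"rot":[0,0,0],"linear":[0,0,0],"jaw":0.2},{"rot":[0,0,0],"linear":[0,0,0],"jaw":0},{"rot":[0,0,0],"linear":[0,0,0],"jaw":0},{"rot":[0,0,0],"linear":[0,0,0],"jaw":0},{"rot":[0,0,0],"linear":[0,0,0],"jaw":0},{"rot":[0,0,0],"linear":[0,0,0],"jaw":0},{"rot":[0,0,0],"linear":[0,0,0],"jaw":0}]'
python3 - <<'E'
from h import *
p,R,s=pose();cal=arm.get_calibration('wrist')
im,d=arm.capture('wrist');cv2.imwrite('pics/w3.png',im);np.savez('pics/w3cal.npz',**cal)
u,v=blob(im,(0,150,100),(6,255,255),(280,350,120,230));u2,v2=blob(im,(172,150,100),(180,255,255),(280,350,120,230))
dot=wplane(cal,np.r_[u,u2].mean(),np.r_[v,v2].mean(),117.5);print('dot',len(u)+len(u2),dot,'tip px',wproj(cal,[614.6,56.8,124]))
delta(p+np.array([614.6,56.8,0])-np.array([dot[0],dot[1],0]))
E
```

```text
time_s: 5.32
position: [619.7, -42.7, 137.3]
tcp_rot: [-0.194, 0.774, 0.533, 0.282]
wrist_force: [0.6, -0.8, -1.3]
grip_width: 40.4
gripper_force: 0.0
dot 103 [648.68350488  31.9187334  117.5       ] tip px [258.82916915 141.2070723 ]
t 5.3667 pos [619.6 -42.6 137.2] F [ 0.4  0.1 -0.6] w 36.3
lin total [ 0.0113 -0.0542  0.0094] min rows 1.01
```

```bash
python3 -m handwheel '[{"rot":[0,0,0],"linear":[0,0,0],"jaw":0},{"rot":[0,0,0],"linear":[0,0,0],"jaw":0},{"rot":[0,0,0],"linear":[0,0,0],"jaw":0},{"rot":[0,0,0],"linear":[0,0,0],"jaw":0},{"rot":[0,0,0],"linear":[0,0,0],"jaw":0},{"rot":[0,0,0],"linear":[0,0,0],"jaw":0},{"rot":[0,0,0],"linear":[0,0,0],"jaw":0},{"rot":[0,0,0],"linear":[0,0,0],"jaw":0}]'
python3 - <<'E'
from h import *
p,R,s=pose();cal=arm.get_calibration('wrist');print(s['gripper_force'])
im,d=arm.capture('wrist')
u,v=blob(im,(0,150,100),(6,255,255),(280,350,120,230));u2,v2=blob(im,(172,150,100),(180,255,255),(280,350,120,230))
dot=wplane(cal,np.r_[u,u2].mean(),np.r_[v,v2].mean(),117.5);print('dot',len(u)+len(u2),dot)
delta(p+np.array([614.6,56.8,0])-np.array([dot[0],dot[1],0]))
E
```

```text
time_s: 6.03
position: [619.6, -42.6, 137.1]
tcp_rot: [-0.194, 0.774, 0.533, 0.282]
wrist_force: [-0.1, 0.6, -0.6]
grip_width: 9.6
gripper_force: 30.0
29.999148845672607
dot 109 [649.19942006  31.72141976 117.5       ]
t 6.0833 pos [619.6 -42.6 137.1] F [-0.   0.1 -0.7] w 9.7
lin total [ 0.0113 -0.055   0.0095] min rows 1.02
```

```bash
python3 -m handwheel '[{"rot":[0,0,0],"linear":[0.0014,-0.0068,0.0012],"jaw":0},{"rot":[0,0,0],"linear":[0.0014,-0.0068,0.0012],"jaw":0},{"rot":[0,0,0],"linear":[0.0014,-0.0068,0.0012],"jaw":0},{"rot":[0,0,0],"linear":[0.0014,-0.0068,0.0012],"jaw":0},{"rot":[0,0,0],"linear":[0.0014,-0.0068,0.0012],"jaw":0},{"rot":[0,0,0],"linear":[0.0014,-0.0068,0.0012],"jaw":0},{"rot":[0,0,0],"linear":[0.0014,-0.0068,0.0012],"jaw":0},{"rot":[0,0,0],"linear":[0.0014,-0.0068,0.0012],"jaw":0},{"rot":[0,0,0],"linear":[0,0,0],"jaw":0},{"rot":[0,0,0],"linear":[0,0,0],"jaw":0}]'
python3 - <<'E'
from h import *
p,R,s=pose();cal=arm.get_calibration('wrist');print(p)
im,d=arm.capture('wrist');cv2.imwrite('pics/w4.png',im);np.savez('pics/w4cal.npz',**cal)
u,v=blob(im,(0,150,60),(6,255,255),(280,350,120,230));u2,v2=blob(im,(172,150,60),(180,255,255),(280,350,120,230))
if len(u)+len(u2):
    U=np.r_[u,u2];V=np.r_[v,v2];dot=wplane(cal,U.mean(),V.mean(),117.5);print('dot',len(U),U.mean(),V.mean(),U.min(),U.max(),V.min(),V.max(),dot)
print('tip px',wproj(cal,[614.6,56.8,124]))
a=cv2.resize(im[110:190,250:380],None,fx=6,fy=6,interpolation=cv2.INTER_CUBIC)
sd,_=arm.capture('side');cv2.imwrite('pics/s4.png',sd)
cv2.imwrite('pics/w4z.png',a)
E
```

```text
time_s: 6.92
position: [585.1, -17.4, 137.1]
tcp_rot: [-0.195, 0.774, 0.533, 0.282]
wrist_force: [-0.6, 0.1, -0.3]
grip_width: 9.5
gripper_force: 30.0
[585.06127495 -17.38386663 137.14030008]
dot 82 314.6829268292683 159.0487804878049 309 320 155 163 [614.34752428  56.01839921 117.5       ]
tip px [314.62523894 153.23560661]
```

View pics/w4z.png

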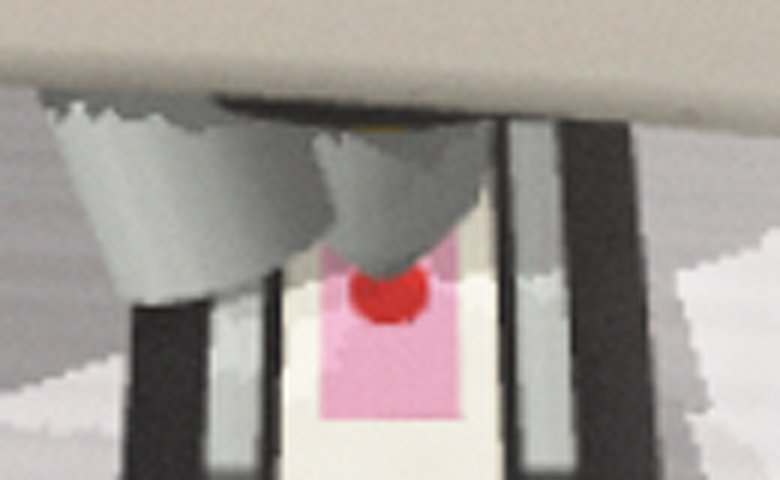

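The dot is partly hidden behind the tip, as expected. The tip's lower edge is at crop (383,278), pixel (313.8,155.8). The dot spans columns 309–320, with its lower edge at row ≈163.7.

```bash
python3 - <<'E'
from h import *
from scipy.optimize import least_squares
cal=dict(np.load('pics/w4cal.npz'))
th=np.linspace(0,2*np.pi,72)
def circ(c,z,r): return np.array([wproj(cal,[c[0]+r*np.cos(t),c[1]+r*np.sin(t),z]) for t in th])
# dot: col range and bottom row
im=cv2.imread('pics/w4.png');u,v=blob(im,(0,150,60),(6,255,255),(280,350,120,230));u2,v2=blob(im,(172,150,60),(180,255,255),(280,350,120,230));U=np.r_[u,u2];V=np.r_[v,v2]
for r in range(V.min(),V.max()+1):print(r,U[V==r].min(),U[V==r].max(),end='; ')
def fd(c): q=circ(c,117.5,5);return [q[:,0].min()+q[:,0].max()-(2*250+(349+429+1)/6-1),q[:,1].max()-163.75]
d=least_squares(fd,[614,56]).x
def ft(c): q=circ(c,124,4);i=q[:,1].argmax();return [(q[:,0].min()+q[:,0].max())/2-313.9,q[i,1]-155.9]
t=least_squares(ft,[614,56]).x
print('\ndot',d,'tip',t,'tip-dot',t-d); q=circ(d,117.5,5);print(np.ptp(q,0))
E
```

```text
155 318 320; 156 309 320; 157 309 320; 158 309 320; 159 309 320; 160 309 320; 161 310 319; 162 311 318; 163 312 316; 
dot [614.49923559  56.97152539] tip [614.72168328  58.58965305] tip-dot [0.22244769 1.61812766]
[13.6201138  11.43007539]
```

```bash
python3 -m handwheel '[{"rot":[0,0,0],"linear":[0.0011,0,0.0009],"jaw":0},{"rot":[0,0,0],"linear":[0,0,0],"jaw":0},{"rot":[0,0,0],"linear":[0,0,0],"jaw":0},{"rot":[0,0,0],"linear":[0,0,0],"jaw":0.4},{"rot":[0,0,0],"linear":[0,0,0],"jaw":0.4},{"rot":[0,0,0],"linear":[0,0,0],"jaw":0.4},{"rot":[0,0,0],"linear":[0,0,0],"jaw":0.4},{"rot":[0,0,0],"linear":[0,0,0],"jaw":0.4},{"rot":[0,0,0],"linear":[0,0,0],"jaw":0.4},{"rot":[0,0,0],"linear":[0,0,0],"jaw":0.4},{"rot":[0,0,0],"linear":[0,0,0],"jaw":0.4}]'
python3 - <<'E'
from h import *
cal=arm.get_calibration('wrist')
im,d=arm.capture('wrist');cv2.imwrite('pics/w5.png',im);np.savez('pics/w5cal.npz',**cal)
u,v=blob(im,(0,150,60),(6,255,255),(280,350,120,230));u2,v2=blob(im,(172,150,60),(180,255,255),(280,350,120,230));U=np.r_[u,u2];V=np.r_[v,v2]
for r in range(V.min(),V.max()+1):print(r,U[V==r].min(),U[V==r].max(),end='; ')
E
```

```text
time_s: 7.93
position: [585.9, -16.7, 137.1]
tcp_rot: [-0.194, 0.774, 0.533, 0.282]
wrist_force: [0.9, 1.0, -0.5]
grip_width: 36.7
gripper_force: 0.0
155 318 320; 156 317 320; 157 309 321; 158 309 321; 159 309 320; 160 310 320; 161 310 319; 162 311 318; 163 313 317;
```

```bash
python3 -m handwheel '[{"rot":[0,0,0],"linear":[0,0,-0.02],"jaw":0.4},{"rot":[0,0,0],"linear":[0,0,-0.05],"jaw":0.4},{"rot":[0,0,0],"linear":[0,0,-0.05],"jaw":0.4},{"rot":[0,0,0],"linear":[0,0,-0.05],"jaw":0.4},{"rot":[0,0,0],"linear":[0,0,-0.05],"jaw":0},{"rot":[0,0,0],"linear":[0,0,-0.03],"jaw":0},{"rot":[0,0,0],"linear":[0,0,0],"jaw":0}]'
python3 - <<'E'
from h import *
cal=arm.get_calibration('wrist')
im,d=arm.capture('wrist');cv2.imwrite('pics/w6.png',im);np.savez('pics/w6cal.npz',**cal)
from scipy.optimize import least_squares
u,v=blob(im,(0,150,60),(6,255,255),(230,400,90,230));u2,v2=blob(im,(172,150,60),(180,255,255),(230,400,90,230));U=np.r_[u,u2];V=np.r_[v,v2]
for r in range(V.min(),V.max()+1):print(r,U[V==r].min(),U[V==r].max(),end='; ')
print('dot+tip px if at tip',wproj(cal,[614.7,57.5,117.5]),wproj(cal,[614.7,57.5,124]))
u,v=blob(im,(105,120,160),(130,255,255),(280,350,150,265));g=wplane(cal,u.mean(),v.mean(),158);print('grip',len(u),g,'-> dot', g[:2]+85*np.array([np.cos(np.radians(69.1)),np.sin(np.radians(69.1))]))
cv2.imwrite('pics/w6z.png',cv2.resize(im[90:210,240:390],None,fx=5,fy=5,interpolation=cv2.INTER_CUBIC))
p,R,s=pose();delta([514.5,-301,110],toolR(69.2,0))
E
```

```text
time_s: 8.57
position: [543.4, -133.4, 285.2]
tcp_rot: [-0.191, 0.774, 0.533, 0.283]
wrist_force: [0.1, 0.2, -0.5]
grip_width: 18.6
gripper_force: 0.0
138 314 314; 139 310 315; 140 310 314; 141 311 313; dot+tip px if at tip [311.35509261 139.47431939] [311.34675163 136.62827343]
grip 104 [584.73007025 -22.66051254 158.        ] -> dot [615.05280019  56.74686777]
t 8.6167 pos [ 543.1 -131.8  283. ] F [ 1.   0.2 -0.8] w 14.7
lin total [-0.3201  0.0445  0.0327] min rows 5.84
rot total [ 0.0112 -1.3962 -0.0057] min rows 5.58
```

View pics/w6z.png

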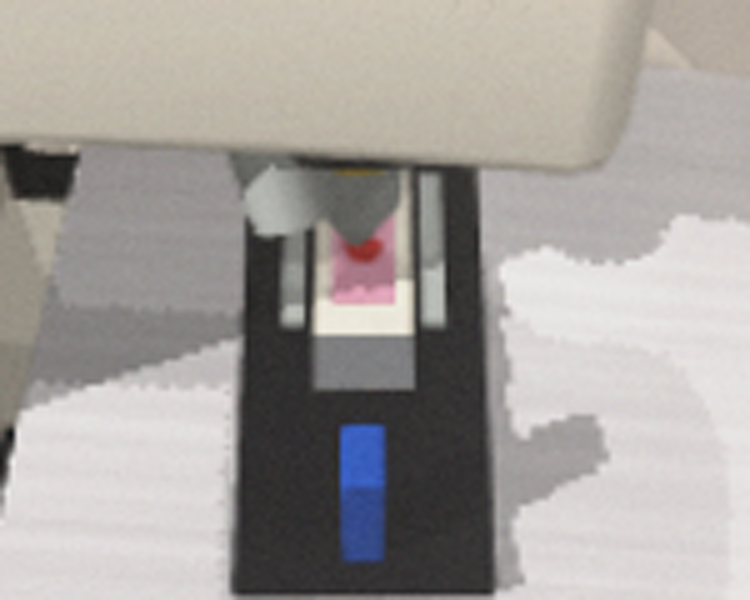

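The zoom shows the dot directly under and just behind the tip's lower edge. The carrier is flat and released, and the grip check puts the dot at (615.0,56.7). On to the button.

```bash
python3 -m handwheel '[{"rot":[0.002,-0.2327,-0.001],"linear":[0,0,0],"jaw":0},{"rot":[0.002,-0.2327,-0.001],"linear":[0,0,0],"jaw":0},{"rot":[0.002,-0.2327,-0.001],"linear":[0,0,0],"jaw":0},{"rot":[0.002,-0.2327,-0.001],"linear":[0,0,0],"jaw":0},{"rot":[0.002,-0.2327,-0.001],"linear":[0,0,0],"jaw":0},{"rot":[0.002,-0.2327,-0.001],"linear":[0,0,0],"jaw":0}]'
python3 -m handwheel '[{"rot":[0,0,0],"linear":[-0.0374,0.0074,0.034],"jaw":0},{"rot":[0,0,0],"linear":[-0.0374,0.0074,0.034],"jaw":0},{"rot":[0,0,0],"linear":[-0.0374,0.0074,0.034],"jaw":0},{"rot":[0,0,0],"linear":[-0.0374,0.0074,0.034],"jaw":0},{"rot":[0,0,0],"linear":[-0.0374,0.0074,0.034],"jaw":0},{"rot":[0,0,0],"linear":[-0.0374,0.0074,0.034],"jaw":0},{"rot":[0,0,0],"linear":[0,0,0],"jaw":0}]'
python3 - <<'E'
from h import *
cal=arm.get_calibration('wrist')
im,d=arm.capture('wrist');cv2.imwrite('pics/w7.png',im)
u,v=blob(im,(45,100,50),(85,255,255),(150,520,60,390));print('green',len(u),u.mean(),v.mean(),u.min(),u.max(),v.min(),v.max())
g=wplane(cal,u.mean(),v.mean(),46);print(g,'depth z'); 
delta([g[0],g[1],80],toolR(69.2,0));delta([514.5,-301.3,80])
sd,dd=arm.capture('side');cv2.imwrite('pics/s7.png',sd)
E
```

```text
time_s: 9.12
position: [542.8, -129.2, 280.8]
tcp_rot: [0.0, 0.822, 0.569, -0.002]
wrist_force: [0.3, 0.2, -0.3]
grip_width: 0.7
gripper_force: 0.0
time_s: 9.7
position: [510.1, -299.7, 121.3]
tcp_rot: [-0.006, 0.823, 0.568, -0.003]
wrist_force: [-0.8, 1.4, 0.1]
grip_width: 0.4
gripper_force: 0.0
green 1680 361.4 241.37261904761905 303 470 197 311
[ 539.14916606 -332.86742939   46.        ] depth z
t 9.75 pos [ 511.2 -298.3  123.4] F [0.4 0.  0.1] w 0.3
lin total [-0.0301  0.0518  0.0572] min rows 1.49
rot total [-0.0223 -0.0049  0.0013] min rows 0.09
t 9.75 pos [ 511.2 -298.3  123.4] F [0.4 0.  0.1] w 0.3
lin total [-0.0024  0.0061  0.0578] min rows 1.05
```

View pics/w7.png

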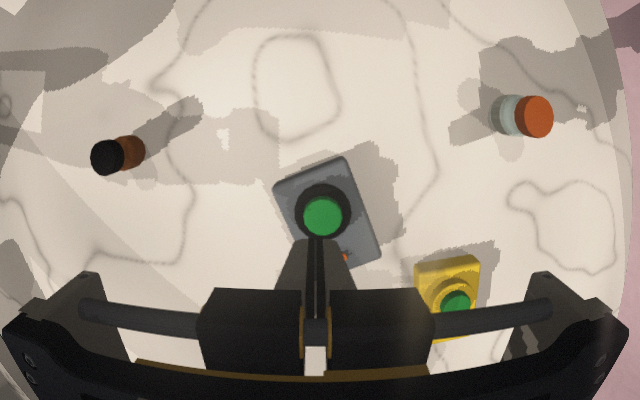

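The wrist view shows the grey pod's green button at (322,217) just ahead of the closed fingers, the yellow decoy at (455,303), and the pot and vial well clear. I'll measure the grey pod's button only.

```bash
python3 - <<'E'
from h import *
cal=arm.get_calibration('wrist');im,d=arm.capture('wrist')
u,v=blob(im,(45,100,50),(85,255,255),(290,360,180,250));print('green',len(u),u.mean(),v.mean(),u.min(),u.max(),v.min(),v.max())
o,q=wray(cal,u.mean(),v.mean());dz=np.median(d[v,u]);c=cal['world_to_cam'][:3,:3]@q
P=o+q*dz/c[2];print('by depth',P);g=wplane(cal,(u.min()+u.max())/2,(v.min()+v.max())/2,P[2])
w=[wplane(cal,x,217,P[2])[:2] for x in(u.min()-.5,u.max()+.5)];print(g,'width',np.linalg.norm(w[1]-w[0]))
delta([g[0],g[1],P[2]+11+4],toolR(69.2,0))
E
```

```text
green 1120 320.2133928571429 218.10892857142858 301 339 199 236
by depth [ 516.72922834 -301.03532243   46.50247416]
[ 516.74873225 -300.4880672    46.50247416] width 31.562822324626836
t 9.85 pos [ 513.6 -297.4  126.5] F [ 0.2 -0.3  1.5] w 0.1
lin total [-0.0026  0.006   0.0867] min rows 1.56
rot total [-0.0127 -0.0044  0.0045] min rows 0.06
```

```bash
python3 -m handwheel '[{"rot":[-0.012,-0.004,0.004],"linear":[-0.0025,0.006,0.03],"jaw":0},{"rot":[0,0,0],"linear":[0,0,0.03],"jaw":0},{"rot":[0,0,0],"linear":[0,0,0.02],"jaw":0},{"rot":[0,0,0],"linear":[0,0,0],"jaw":0},{"rot":[0,0,0],"linear":[0,0,0],"jaw":0},{"rot":[0,0,0],"linear":[0,0,0],"jaw":0}]'
python3 -c "
from h import *
delta([516.3,-300.8,57.4],toolR(69.2,0))"
```

```text
time_s: 10.35
position: [518.7, -301.2, 68.8]
tcp_rot: [0.002, 0.823, 0.569, 0.001]
wrist_force: [-0.8, 0.3, 0.4]
grip_width: 0.4
gripper_force: 0.0
t 10.35 pos [ 518.7 -301.2   68.8] F [-0.8  0.3  0.4] w 0.4
lin total [-0.0006 -0.0032  0.0151] min rows 0.28
rot total [0.0069 0.0013 0.0035] min rows 0.03
```

```bash
python3 -m handwheel '[{"rot":[0,0,0],"linear":[0,-0.003,0.006],"jaw":0},{"rot":[0,0,0],"linear":[0,0,0.006],"jaw":0},{"rot":[0,0,0],"linear":[0,0,0.004],"jaw":0},{"rot":[0,0,0],"linear":[0,0,0.002],"jaw":0},{"rot":[0,0,0],"linear":[0,0,0.002],"jaw":0},{"rot":[0,0,0],"linear":[0,0,0],"jaw":0},{"rot":[0,0,0],"linear":[0,0,0],"jaw":0}]'
```

```text
time_s: 10.93
position: [515.9, -300.9, 52.5]
tcp_rot: [0.001, 0.823, 0.568, 0.001]
wrist_force: [0.9, 1.5, 4.1]
grip_width: 0.4
gripper_force: 2.4
```

```bash
python3 -m handwheel '[{"rot":[0,0,0],"linear":[0,0,0.001],"jaw":0},{"rot":[0,0,0],"linear":[0,0,0.001],"jaw":0},{"rot":[0,0,0],"linear":[0,0,0],"jaw":0},{"rot":[0,0,0],"linear":[0,0,0],"jaw":0}]'
```

```text
time_s: 11.27
position: [516.0, -300.9, 52.2]
tcp_rot: [0.001, 0.823, 0.568, 0.001]
wrist_force: [-2.1, 3.7, 18.9]
grip_width: 0.2
gripper_force: 9.2
```

The force rose to 19 N with no further travel, so the button is bottomed. I'm retracting and checking the dot.

```bash
python3 -m handwheel '[{"rot":[0,0,0],"linear":[0,0,-0.01],"jaw":0},{"rot":[0,0,0],"linear":[0,0,-0.04],"jaw":0},{"rot":[0,0,0],"linear":[0,0,-0.05],"jaw":0},{"rot":[0,0,0],"linear":[0,0,-0.05],"jaw":0},{"rot":[0,0,0],"linear":[0,0,0],"jaw":0},{"rot":[0,0,0],"linear":[0,0,0],"jaw":0}]'
python3 - <<'E'
from h import *
a=cv2.imread('pics/s7.png');b,_=arm.capture('side')
for im in(a,b):
    u,v=blob(im,(105,120,30),(130,255,255),(330,390,180,250));print(len(u),u.mean().round(2),v.mean().round(2))
cv2.imwrite('pics/final.png',np.vstack([cv2.resize(b[170:340,250:420],None,fx=3.4,fy=3.4,interpolation=cv2.INTER_CUBIC)]))
E
```

```text
time_s: 11.77
position: [516.4, -301.5, 165.3]
tcp_rot: [0.003, 0.823, 0.568, 0.001]
wrist_force: [-0.5, 0.4, -0.5]
grip_width: 0.6
gripper_force: 0.0
56 340.23 210.04
54 340.54 209.2
```

View pics/final.png

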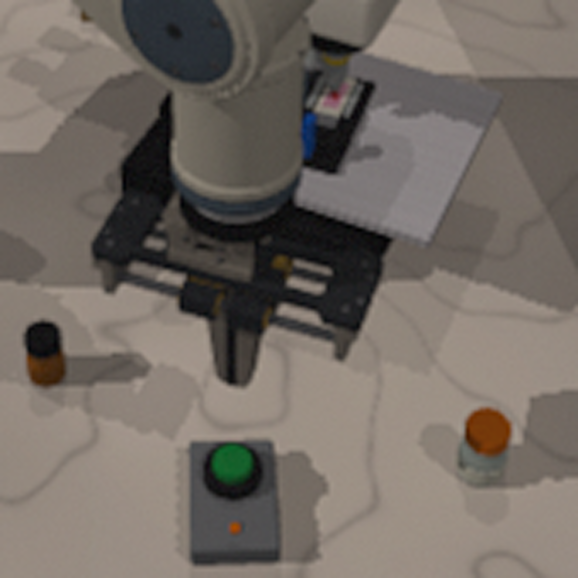

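The final view shows the gripper clear above the pod, the button back up at (233,465), the dot under the tip at about (336,97), and the vial and pot in place.

```bash
python3 -c "
from rig import arm
print(arm.job_done())"
```

```text
the job is handed in; nothing more can be done
None
```

The job is handed in: the red dot sits under the objective tip (to about 1.5 mm by my measurements), the carrier is released flat on the stage, and the grey pod's green button was then pressed until it bottomed (19 N), all in about 12 s.

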